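Pack the slab cutter's lever and pin it

TASK

One of the slab cutter's two levers lies in the slot of the column with a space left above its eye. Pick the two packing plates that together fill this space snugly, and without forcing slide them in by their tangs, one on the other on top of the eye, until they meet the back of the slot and their holes are in line with the lever's. Then push the pivot pin down through them until its knob sits on the column, and leave the other things on the bench as they are.

Things in the scene. Friction and masses are not known exactly. Their poses are not given: they have to be found in the camera images.
- slot (a point): Pivot slot in the column of the green slab cutter (fixed). Point: on the pivot pin's axis, on the slot's floor, 60 mm above the bench; x points level into the slot, the way the plates go in; z up. 42 mm high. Open in front (-x) and at -y, where the lever runs out. A wall at the back, 24.5 mm past the axis (x), stops a plate's leading edge with its hole in line; a side wall stands at y = +24 mm.
- cutter: The slab cutter, origin on the pin axis at bench height, axes as the slot's. Its column is 71 mm wide, with a flat front face 27 mm before the pin axis that rises flush above the slot to 185 mm over the bench: an upright gripper strikes it while putting a plate home, one leaning back 25 degrees or more does not. The slot roof's front edge is bevelled 5 mm. In front of it nothing on the bench is over 25 mm high.
- thin_lever_eye (a point): Thin push lever: level steel bar 12 mm thick, 30 mm wide, 355 mm from hole to handle end. Point: its pivot hole, on the underside, 60 mm above the bench; the bar runs to -y. One lever has its eye in the slot, on the floor, the two points coinciding; the other is a spare on rests 215 mm away. Both are fixed. With this lever in the slot 30 mm are left above its eye.
- thick_lever_eye (a point): Thick push lever: like the thin one, but 18 mm thick. With this lever in the slot a space 24 mm high is left above its eye. The eyes are 48 mm by 46 mm and end 3 mm inside the column's front face.
- pin (a joint): How far the pivot pin is pushed down, m: drawn up at the start (0 to 0.003), tip above the slot's roof; home at 0.062, knob down on the column. It slides straight down in the column and stays where left; about 4 to 8 N moves it. It is 12 mm thick with a pointed nose and passes plates whose holes are within about 3 mm of its axis, nudging them into line.
- knob_top (a point): Centre of the top of the pin's round black knob (34 mm across, 24 mm high), 274 mm above the bench when fully drawn up and 212 mm when home.
- plate8_mid (a point): Aluminium packing plate, 8 mm thick, 1 punched dot on its tang. Head 44 mm wide (y), 46 mm long, with a 16 mm hole in the middle and a rounded leading edge 23 mm ahead of it (+x); behind (-x) a tang 22 mm wide, from 23 to 59 mm behind the hole: hold it there. Lies flat. Point: centre of the hole, half-way up; x from tang to leading edge, z square to the plate.
- plate11_mid (a point): Aluminium packing plate, 11 mm thick, 2 punched dots on its tang. Head 44 mm wide (y), 46 mm long, with a 16 mm hole in the middle and a rounded leading edge 23 mm ahead of it (+x); behind (-x) a tang 22 mm wide, from 23 to 59 mm behind the hole: hold it there. Lies flat. Point: centre of the hole, half-way up; x from tang to leading edge, z square to the plate.
- plate14_mid (a point): Aluminium packing plate, 14 mm thick, 3 punched dots on its tang. Head 44 mm wide (y), 46 mm long, with a 16 mm hole in the middle and a rounded leading edge 23 mm ahead of it (+x); behind (-x) a tang 22 mm wide, from 23 to 59 mm behind the hole: hold it there. Lies flat. Point: centre of the hole, half-way up; x from tang to leading edge, z square to the plate.
- plate17_mid (a point): Aluminium packing plate, 17 mm thick, 4 punched dots on its tang. Head 44 mm wide (y), 46 mm long, with a 16 mm hole in the middle and a rounded leading edge 23 mm ahead of it (+x); behind (-x) a tang 22 mm wide, from 23 to 59 mm behind the hole: hold it there. Lies flat. Point: centre of the hole, half-way up; x from tang to leading edge, z square to the plate.
- weight: Small brass balance weight, a bystander: leave it alone. Origin at the middle of its underside.
- scraper: Dough scraper, a bystander: leave it alone. Origin at the middle of its underside.
- brush: Flat flour brush, a bystander: leave it alone. Origin at the middle of its underside.
- jar: Screw-top jar, a bystander: leave it alone. Origin at the middle of its underside.
- sprayer: White spray bottle, a bystander: leave it alone. Origin at the middle of its underside.
- spatula: Wooden spatula, a bystander: leave it alone. Origin at the middle of its underside.
There are look-alikes about, which are no part of the job. What is shaped like the part that bears plate14_mid but purple is not meant.

How it is judged:
By the outcome, as a careful person would: the job done as asked, in the order asked, and still so for the second after the job is handed in, with the robot touching nothing.
It also fails if it takes over 67 s, if anything falls off the work surface, if the arm or the gripper's body presses on something with over 40 N, if the wrist force passes 120 N, or if a joint passes its speed limit or range.

ROBOT

A 7-joint arm with a two-finger parallel gripper is mounted at the origin on the work surface. World frame = base frame: x ahead of the robot, y to its left, z up, the work surface at z = 0. Lengths are in m, angles in rad, forces in N, time in s.
With the tool pointing down it reaches from about 0.425 to 0.925 m from the base axis. Payload 6.8 kg.
Tool frame: the origin (TCP) lies at the centre of the arm's flange, where the gripper is bolted on; the fingertips stand 173 mm ahead of it and the grasp point (between the pads) lies 155 mm ahead of it; z points along the fingers, y is the direction in which the jaws open and shut (so a half turn about z gives the same grasp; the last joint's range is limited). The gripper opens to 85 mm and grips with 20 to 120 N. Pads are 22 mm wide; open, the fingers measure 114 mm over their backs; the gripper's body (76 mm by 85 mm) begins 54 mm behind the grasp point. The pads swing forward as they close: fully open they stand 13 mm farther back than shut.
Start: joints at [1.019, 0.477, 0.022, 1.555, -0.011, 1.109, -0.083], TCP at [0.29, -0.61, 0.405] pointing down, gripper open.
Joint ranges: [-2.96, 2.96], [-0.34, 2.1], [-1.41, 1.46], [0.24, 2.44], [-1.37, 4.51], [0.17, 1.92], [-2.96, 2.96]. Speed limits (rad/s): [2.39, 2.39, 3.14, 3.14, 3.14, 3.14, 3.14].

INTERFACE

Orientations are given as a rotation vector (axis times angle).
In Python, from bench import r gives the robot as it stands. The module is installed in compiled form; this text tells all that it offers.
- The arm moves only by the shell command python3 -m creep 'ROWS' [OPENING] [FORCE]. ROWS is a JSON object of lists of equal length, an entry for each row: "linear": the shift along the tool's x, y, z in cm, a list of three; "rot": the turn, a rotation vector about the tool's x, y, z in rad, a list of three. A call has 1 to 20 rows; each row shifts and turns the commanded pose from where the row before left it, along the tool's axes as they then stand; what a row does not reach is not made up. A row lasts 1/12 s, in which the tool goes at most 41.7 mm and 7.16 degrees, less where a joint would pass 70% of its speed; a pose out of reach is approached as far as the arm can. A call with a gripper value outside its range is refused whole. OPENING is the closure, from -1 (fully open) to 1 (shut), so that 0 is half open, set as the call begins (- or left out, the last holds). The fingers move at their own pace and stop on an object; FORCE is the grip in N (left out, the last holds). Time passes only in rows, so rows that do not move let the fingers close. It gives the time, the measured TCP pose, the force and the opening at its end, in the units of the state.
- r.get_obs(): the state, without advancing time (a new reading comes with each control period).
- r.grab_frame(name): name is "side" or "top"; returns the picture (400x640x3 uint8, blue, green, red); there is no depth.
- r.get_calibration(name): a dict with "fx", "fy", "cx", "cy" (pixels), "pose" (4x4, takes a point from camera to world coordinates). Camera axes: x right, y down, z forward; pixel columns grow to the right and rows downward; lengths in m; the calibration is good to about 2 mm. A picture is of the moment at which its call begins. get_calibration takes no time and is no camera call.
- r.hand_in(): hands the job in, once; it reports no verdict.
Trained networks look in the newest picture that a camera, given by its name, has taken for a name from the list of things; names that differ only in an ending like _2 or _b are one class to them, and where a whole thing is asked for, a point or a joint stands for the part that bears it (a point fixed in the world has none). Each returns a list of dicts, best first, with "p" (0 to 1); they miss things now and then, are a little off and sometimes report something else, mostly with a low value. They report only what shows in the picture. A call takes as long as a camera call. They do not tell look-alikes from the thing itself.
- r.cut_out(camera, label): "pixels" (400x640 bool, what is visible of it) and "uv" ([column, row] in pixels, amid what is visible of it).
The state is a dict: "clock": time; "joints": joint angles; "qvel": joint speeds; "tau": joint torques, N m; "tcp_pos": TCP position; "orientation": TCP orientation; "contact_force": force on the tool from outside, world axes, zero at the start; "moment": the same for the moment, N m; "grip_width": finger opening in m.
Only numpy, scipy, OpenCV 4.12 (cv2) and the standard library are available. Lean on these libraries where they do the work, as an engineer would, in place of code of your own. Each camera call takes 0.05 s, during which the arm holds its last target. There are 200 camera calls.

## Working session

There is one attempt and no reset: what is moved stays moved. The work goes in short steps, Python scripts to look and compute and a shell command to move; the robot and the scene stay as the last step left them, time stands still between calls to the robot, and variables do not carry over. Pictures are saved under pics/ and viewed, about 8 in all and at most 12, crops included, and the job is handed in when it is done.

```bash
mkdir -p pics; cat > h.py <<'E'
import numpy as np, cv2
from bench import r
from scipy.spatial.transform import Rotation as R
def cam(n):
    c=r.get_calibration(n); return c
def ray(c,uv):
    P=np.array(c["pose"]); d=np.array([(uv[0]-c["cx"])/c["fx"],(uv[1]-c["cy"])/c["fy"],1.])
    return P[:3,3],P[:3,:3]@d
def atz(c,uv,z):
    o,d=ray(c,uv); return o+d*(z-o[2])/d[2]
def proj(c,p):
    P=np.array(c["pose"]); q=P[:3,:3].T@(np.asarray(p)-P[:3,3]); return np.array([c["fx"]*q[0]/q[2]+c["cx"],c["fy"]*q[1]/q[2]+c["cy"]])
E
python3 - <<'E'
from h import *
np.set_printoptions(precision=4,suppress=True)
for n in("top","side"):
    im=r.grab_frame(n); cv2.imwrite(f"pics/{n}0.png",im); c=cam(n); print(n,c["fx"],c["cx"],c["cy"]);print(np.array(c["pose"]))
    for l in["thin_lever_eye","thick_lever_eye","pin","knob_top","plate8_mid","plate11_mid","plate14_mid","plate17_mid","cutter"]:
        for d in r.cut_out(n,l)[:3]:
            m=d["pixels"]; z={"k":.27}.get(l[0],.07 if l[0]=='t' else .006)
            print(n,l,round(d["p"],2),np.round(d["uv"]),m.sum(),atz(c,d["uv"],z))
print(r.get_obs())
E
```

```text
top 402.279047708516 312.86020264799373 194.63750304978603
[[-0.0132 -0.9947  0.1016  0.4092]
 [-0.9999  0.0122 -0.0109  0.0115]
 [ 0.0096 -0.1017 -0.9948  1.1473]
 [ 0.      0.      0.      1.    ]]
top thin_lever_eye 0.78 [234.  95.] 1403 [0.7988 0.212  0.07  ]
top thick_lever_eye 0.75 [307. 123.] 1156 [0.7177 0.0123 0.07  ]
top thick_lever_eye 0.28 [362. 170.] 350 [ 0.5845 -0.1337  0.07  ]
top pin 0.67 [268. 173.] 159 [0.5891 0.1281 0.006 ]
top knob_top 0.67 [268. 171.] 206 [0.5526 0.0996 0.27  ]
top plate8_mid 0.75 [448. 175.] 349 [ 0.5775 -0.3913  0.006 ]
top plate14_mid 0.9 [408. 165.] 349 [ 0.6079 -0.275   0.006 ]
top plate14_mid 0.89 [267. 268.] 348 [0.3211 0.1294 0.006 ]
top plate14_mid 0.59 [432. 230.] 368 [ 0.4212 -0.3374  0.006 ]
top plate17_mid 0.68 [360. 169.] 371 [ 0.5993 -0.1372  0.006 ]
top cutter 0.58 [267. 132.] 9475 [0.7111 0.1293 0.006 ]
side 517.1634031264072 321.85350760309416 202.57399379726493
[[ 0.9991 -0.0373  0.0184  0.4727]
 [-0.039  -0.6821  0.7302 -1.0586]
 [-0.0147 -0.7303 -0.683   1.1442]
 [ 0.      0.      0.      1.    ]]
side thin_lever_eye 0.87 [4
[... 700 characters left out ...]
49 -0.3412  0.006 ]
side plate14_mid 0.57 [265. 209.] 286 [0.3219 0.1391 0.006 ]
side plate17_mid 0.23 [294. 342.] 478 [ 0.4137 -0.3494  0.006 ]
side cutter 0.57 [391. 199.] 7378 [0.7262 0.1616 0.006 ]
{'clock': 1.0, 'joints': array([ 1.0189,  0.477 ,  0.0224,  1.5554, -0.0115,  1.1093, -0.0831]), 'qvel': array([ 0.0007,  0.0006,  0.0001,  0.0007, -0.0001,  0.0014, -0.0003]), 'tau': array([ -0.0007, -59.6339,   1.6052, -28.1549,   0.0122,   0.0017,
         0.    ]), 'tcp_pos': array([ 0.2898, -0.6096,  0.4047]), 'orientation': array([3.0646, 0.6913, 0.0001]), 'contact_force': array([ 0.5194, -0.0525, -0.0761]), 'moment': array([ 0.0603,  0.0384, -0.055 ]), 'grip_width': 0.08531595069794327}
```

View pics/top0.png

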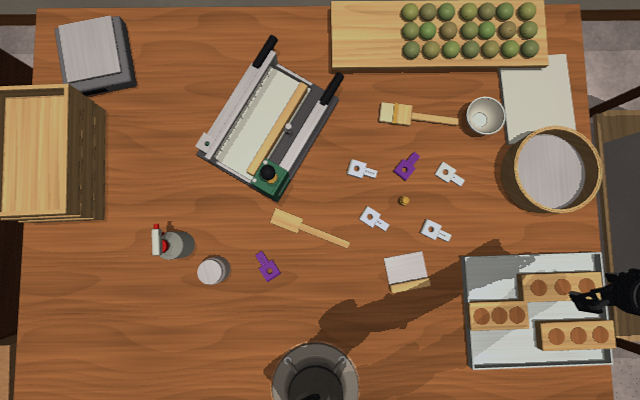

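View pics/side0.png

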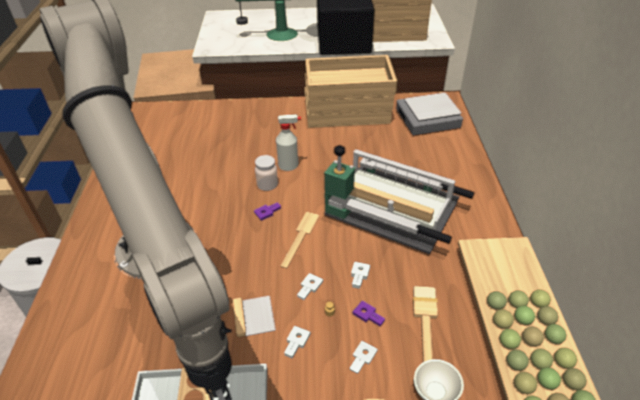

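Top view: the white plates are at about (362,169), (374,218), (435,230) and (449,174). The purple ones are decoys. The column is at (268,178), and the lever in its slot runs to the upper right. Next I need the dots on the plates and the lever thickness.

```bash
python3 - <<'E'
from h import *
np.set_printoptions(precision=4,suppress=True)
t=r.grab_frame("top"); s=r.grab_frame("side")
def crop(im,u,v,w,h,k): return cv2.resize(im[v-h//2:v+h//2,u-w//2:u+w//2],None,fx=k,fy=k,interpolation=cv2.INTER_CUBIC)
a=np.hstack([crop(t,u,v,40,34,5) for u,v in[(362,169),(374,218),(435,230),(449,174)]])
sp=[(360,273),(310,286),(297,341),(363,356)]
b=np.hstack([crop(s,u,v,40,40,5) for u,v in sp])
c=np.hstack([crop(s,398,195,160,80,5)[:,:800]])
# crop heights 170+200+... 
c=cv2.resize(c,(400,200)); d=cv2.resize(crop(t,272,120,160,170,3),(188,200))
cv2.imwrite("pics/c1.png",np.vstack([a,b]))
cv2.imwrite("pics/c2.png",crop(s,400,205,160,120,5))
hsv=cv2.cvtColor(t,cv2.COLOR_BGR2HSV); 
ct=cam("top");cs=cam("side")
for n,im,c,pts in(("top",t,ct,[(362,169),(374,218),(435,230),(449,174)]),("side",s,cs,sp)):
    h=cv2.cvtColor(im,cv2.COLOR_BGR2HSV); m=((h[...,1]<75)&(h[...,2]>130)).astype(np.uint8)
    k,lab,st,cen=cv2.connectedComponentsWithStats(m)
    for p in pts:
        w=lab[p[1]-14:p[1]+14,p[0]-14:p[0]+14]; ids=np.bincount(w[w>0]); i=ids.argmax()
        print(n,p,st[i],cen[i],atz(c,cen[i],.012))
        for mid in():pass
E
```

```text
top (362, 169) [348 159  30  19 321] [360.8255 169.2025] [ 0.5966 -0.1391  0.012 ]
top (374, 218) [360 206  29  25 335] [373.3373 218.7194] [ 0.4547 -0.1708  0.012 ]
top (435, 230) [421 219  31  23 336] [434.8095 230.7917] [ 0.4185 -0.3434  0.012 ]
top (449, 174) [435 162  30  24 316] [448.9652 174.0823] [ 0.5795 -0.3912  0.012 ]
side (360, 273) [351 262  19  26 353] [359.102  273.0878] [ 0.596 -0.142  0.012]
side (310, 286) [297 273  26  27 364] [309.0082 285.2088] [ 0.4552 -0.1773  0.012 ]
side (297, 341) [284 326  27  32 467] [295.9615 340.2441] [ 0.4191 -0.3475  0.012 ]
side (363, 356) [350 341  28  32 471] [362.3461 355.879 ] [ 0.5803 -0.3987  0.012 ]
```

View pics/c1.png

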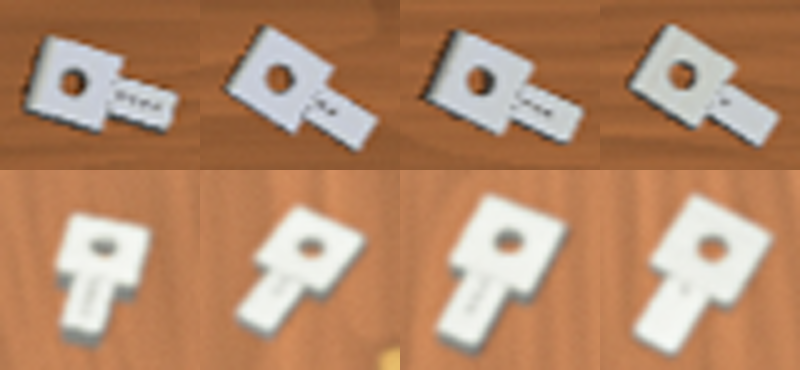

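View pics/c2.png

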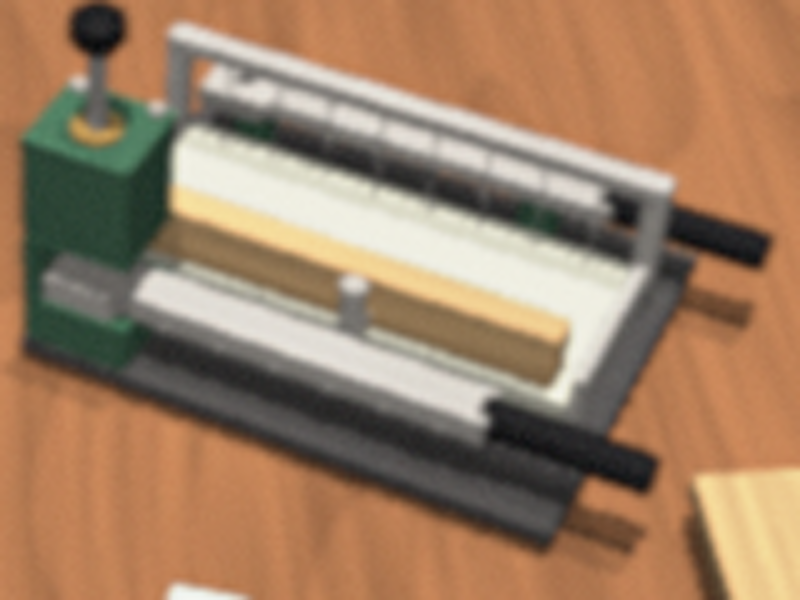

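Dots read by picture: (362,169) has 4, so it is plate17. (374,218) has 2, so plate11. (435,230) has 3, so plate14. (449,174) has 1, so plate8. Only 11+17=28 fits the 30 mm space and only 8+14=22 fits the 24 mm space. Next I fit the poses and measure lever thickness.

```bash
cat > fit.py <<'E'
from h import *
from scipy.optimize import minimize
S=8
def sil(c,polys,pose,z0,z1,box):
    u0,v0,u1,v1=box; out=np.zeros(((v1-v0)*S,(u1-u0)*S),np.uint8)
    x,y,a=pose; Rm=np.array([[np.cos(a),-np.sin(a)],[np.sin(a),np.cos(a)]])
    for p in polys:
        w=np.array(p)@Rm.T+[x,y]
        q=[proj(c,[*k,z]) for k in w for z in(z0,z1)]
        h=cv2.convexHull(((np.array(q)-[u0-.5,v0-.5])*S).astype(np.float32))
        cv2.fillConvexPoly(out,np.round(h).astype(np.int32),1)
    return cv2.resize(out.astype(np.float32),(u1-u0,v1-v0),interpolation=cv2.INTER_AREA)
PL=[[(-.023,-.022),(-.023,.022),(.019,.022),(.023,.016),(.023,-.016),(.019,-.022)],[(-.059,-.011),(-.059,.011),(-.02,.011),(-.02,-.011)]]
def fitm(masks,cams,polys,z0,z1,x0):
    boxes=[]
    for m in masks:
        v,u=np.where(m); boxes.append((u.min()-6,v.min()-6,u.max()+7,v.max()+7))
    def cost(p):
        e=0
        for m,c,b in zip(masks,cams,boxes): e+=np.abs(sil(c,polys,(p[0],p[1],p[2]),z0,z1,b)-m[b[1]:b[3],b[0]:b[2]]).sum()/m.sum()
        return e
    s=np.array([[0,0,0],[.008,0,0],[0,.008,0],[0,0,.2]])
    o=minimize(cost,x0,method="Nelder-Mead",options=dict(initial_simplex=np.array(x0)+s,xatol=2e-4,fatol=1e-4))
    return o.x,o.fun
E
python3 - <<'E'
from fit import *
np.set_printoptions(precision=4,suppress=True)
im={n:r.grab_frame(n) for n in("top","side")}; C={n:cam(n) for n in im}
for l,tu,su,t in(("8",(449,174),(363,356),.008),("11",(374,218),(310,286),.011),("14",(435,230),(297,341),.014),("17",(362,169),(360,273),.017)):
    ms={}
    for n,uv in(("top",tu),("side",su)):
        # colour difference from wood: low saturation; fill hole
        h=cv2.cvtColor(im[n],cv2.COLOR_BGR2HSV); m=((h[...,1]<95)).astype(np.uint8)
        k,lab,st,cen=cv2.connectedComponentsWithStats(m)
        w=lab[uv[1]-14:uv[1]+14,uv[0]-14:uv[0]+14]; i=np.bincount(w[w>0]).argmax()
        q=(lab==i).astype(np.uint8); cs,_=cv2.findContours(q,0,2); q=cv2.drawContours(q*0,cs,-1,1,-1); ms[n]=q.astype(np.float32)
    x0=atz(C["top"],tu,t)[:2]; a0=np.deg2rad(155-np.degrees(np.pi/2)*0)
    # head is to left in image (+y) -> tang to -y
    for ns in(["top"],["side"],["top","side"]):
        print(l,ns,*fitm([ms[n] for n in ns],[C[n] for n in ns],PL,0,t,[x0[0],x0[1],1.1]))
kn={}
g=.0
ax=np.array([0,2*np.pi]);cir=[[(.017*np.cos(a),.017*np.sin(a)) for a in np.arange(0,6.28,.3)]]
ms={}
for n,uv in(("top",(268,172)),("side",(340,151))):
    gr=im[n].max(2); m=np.zeros(gr.shape,np.float32); v,u=uv[1],uv[0]; m[v-9:v+9,u-9:u+9]=gr[v-9:v+9,u-9:u+9]<55
    ms[n]=m; print(n,m.sum())
for ns in(["top"],["side"],["top","side"]): print("knob",ns,*fitm([ms[n] for n in ns],[C[n] for n in ns],cir,.249,.273,[.553,.10,0]))
d=r.cut_out("top","thick_lever_eye")[0]; print(d["uv"]); v,u=np.where(d["pixels"]); 
w=np.array([atz(C["top"],p,.075)[:2] for p in zip(u,v)]); c0=w.mean(0); U=np.linalg.svd(w-c0,full_matrices=False)[2][0]; print("lever dir",U,c0, "deg",np.degrees(np.arctan2(*U[::-1])))
np.savez("pics/lev.npz",m=d["pixels"])
E
```

```text
8 ['top'] [ 0.5881 -0.3823  0.9725] 0.05845833197236061
8 ['side'] [ 0.5886 -0.3829  0.9668] 0.08510315418243408
8 ['top', 'side'] [ 0.5881 -0.3826  0.9646] 0.14613106846809387
11 ['top'] [ 0.4617 -0.1608  0.9944] 0.06916182488203049
11 ['side'] [ 0.4625 -0.1609  0.9803] 0.07224548608064651
11 ['top', 'side'] [ 0.4621 -0.1609  0.9829] 0.14459337294101715
14 ['top'] [ 0.4241 -0.3323  1.1135] 0.05948464944958687
14 ['side'] [ 0.4246 -0.3324  1.0946] 0.06956250220537186
14 ['top', 'side'] [ 0.4244 -0.3324  1.104 ] 0.12954238057136536
17 ['top'] [ 0.5998 -0.1259  1.2597] 0.060571979731321335
17 ['side'] [ 0.6003 -0.1272  1.2516] 0.09383288770914078
17 ['top', 'side'] [ 0.6    -0.1263  1.2573] 0.1659073531627655
top 183.0
side 70.0
knob ['top'] [0.5509 0.1028 0.082 ] 0.17178961634635925
knob ['side'] [0.5514 0.1051 0.1419] 1.1899553537368774
knob ['top', 'side'] [0.5514 0.1033 0.0079] 1.3679827451705933
[304.9, 124.5]
lever dir [-0.8564  0.5164] [0.7138 0.0052] deg 148.91175464707578
```

```bash
python3 - <<'E'
from h import *
np.set_printoptions(precision=1,suppress=True,linewidth=200)
im={n:r.grab_frame(n).astype(np.float32).mean(2) for n in("top","side")}; C={n:cam(n) for n in im}
a=np.radians(59); X=np.array([np.cos(a),np.sin(a),0]); Y=np.array([-np.sin(a),np.cos(a),0]); O=np.array([.551,.103,0])
def samp(n,x,z,ys):
    p=np.array([proj(C[n],O+X*x+Y*y+[0,0,z]) for y in ys],np.float32)
    return cv2.remap(im[n],p[:,:1],p[:,1:],cv2.INTER_LINEAR).mean()
ys=np.linspace(-.20,-.09,40)
print("in-slot side, front face x=-.015, z 44..110 by 2:"); zs=np.arange(.044,.112,.002)
for z in zs: print(int(round(z*1000)),round(float(samp("side",-.015,z,ys))),end="; ")
for zt in(.072,.078):
  print("\nside top x scan z",zt)
  for x in np.arange(-.05,.04,.002): print(int(round(x*1000)),round(float(samp("side",x,zt,ys))),end="; ")
print("\ntop cam, x scan at z=.078")
for x in np.arange(-.05,.04,.002): print(int(round(x*1000)),round(float(samp("top",x,.078,ys))),end="; ")
print("\n top column front edge z=.185 x scan")
for x in np.arange(-.05,-.01,.002): print(int(round(x*1000)),round(float(samp("top",x,.185,np.linspace(-.02,.02,20)))),end="; ")
print("\nspare side x=.2, z")
for z in zs: print(int(round(z*1000)),round(float(samp("side",.2,z,ys))),end="; ")
c=cv2.cvtColor(r.grab_frame("top")[60:220,180:360],cv2.COLOR_BGR2RGB)[...,::-1]
K=5
def big(n,u0,v0,w,h):
    g=cv2.resize(r.grab_frame(n)[v0:v0+h,u0:u0+w],None,fx=K,fy=K,interpolation=cv2.INTER_CUBIC)
    def L(p,q,col):
        f=lambda t: tuple(int(k) for k in np.round((proj(C[n],O+X*t[0]+Y*t[1]+[0,0,t[2]])-[u0-.5,v0-.5])*K))
        cv2.line(g,f(p),f(q),col,1)
    for z,col in((.06,(255,0,0)),(.072,(0,0,255)),(.078,(0,255,255))): L((-.015,-.04,z),(-.015,-.35,z),col)
    L((-.027,-.0355,.185),(-.027,.0355,.185),(255,0,255)); L((.2,-.04,.06),(.2,-.35,.06),(255,0,0));
    L((0,0,.185),(0,0,.274),(255,255,255))
    return g
cv2.imwrite("pics/o1.png",np.vstack([big("side",320,140,160,60+50)]))
cv2.imwrite("pics/o2.png",big("top",190,70,160,120))
E
```

```text
in-slot side, front face x=-.015, z 44..110 by 2:
44 41; 46 42; 48 43; 50 45; 52 50; 54 58; 56 69; 58 81; 60 94; 62 105; 64 111; 66 115; 68 117; 70 122; 72 133; 74 150; 76 172; 78 193; 80 210; 82 218; 84 221; 86 221; 88 220; 90 219; 92 219; 94 220; 96 220; 98 220; 100 219; 102 214; 104 203; 106 187; 108 171; 110 159; 
side top x scan z 0.072
-50 53; -48 47; -46 43; -44 42; -42 41; -40 41; -38 43; -36 45; -34 49; -32 57; -30 68; -28 82; -26 96; -24 106; -22 112; -20 115; -18 119; -16 126; -14 141; -12 163; -10 185; -8 205; -6 216; -4 221; -2 221; 0 220; 2 219; 4 219; 6 219; 8 220; 10 220; 12 219; 14 215; 16 206; 18 191; 20 174; 22 161; 24 157; 26 159; 28 163; 30 162; 32 153; 34 138; 36 123; 38 112; 
side top x scan z 0.078
-50 42; -48 41; -46 41; -44 42; -42 44; -40 48; -38 55; -36 66; -34 79; -32 93; -30 105; -28 111; -26 115; -24 118; -22 125; -20 139; -18 159; -16 183; -14 203; -12 215; -10 221; -8 222; -6 220; -4 219; -2 219; 0 219; 2 220; 4 220; 6 219; 8 216; 10 207; 12 192; 14 175; 16 162; 18 157; 20 159; 22 163; 24 162; 26 153; 28 138; 30 123; 32 112; 34 107; 36 107; 38 110; 
t
[... 158 characters left out ...]
6; -16 108; -14 163; -12 191; -10 191; -8 189; -6 185; -4 183; -2 183; 0 184; 2 184; 4 185; 6 184; 8 184; 10 185; 12 177; 14 140; 16 78; 18 66; 20 73; 22 73; 24 72; 26 71; 28 71; 30 71; 32 71; 34 71; 36 72; 38 72; 
 top column front edge z=.185 x scan
-50 90; -48 84; -46 62; -44 34; -42 40; -40 60; -38 64; -36 46; -34 30; -32 28; -30 28; -28 44; -26 72; -24 83; -22 74; -20 69; -18 73; -16 74; -14 80; -12 89; 
spare side x=.2, z
44 47; 46 48; 48 51; 50 55; 52 60; 54 66; 56 76; 58 87; 60 97; 62 106; 64 115; 66 128; 68 145; 70 165; 72 185; 74 201; 76 210; 78 214; 80 213; 82 209; 84 200; 86 186; 88 166; 90 147; 92 132; 94 130; 96 141; 98 162; 100 185; 102 204; 104 216; 106 219; 108 215; 110 205;
```

View pics/o1.png

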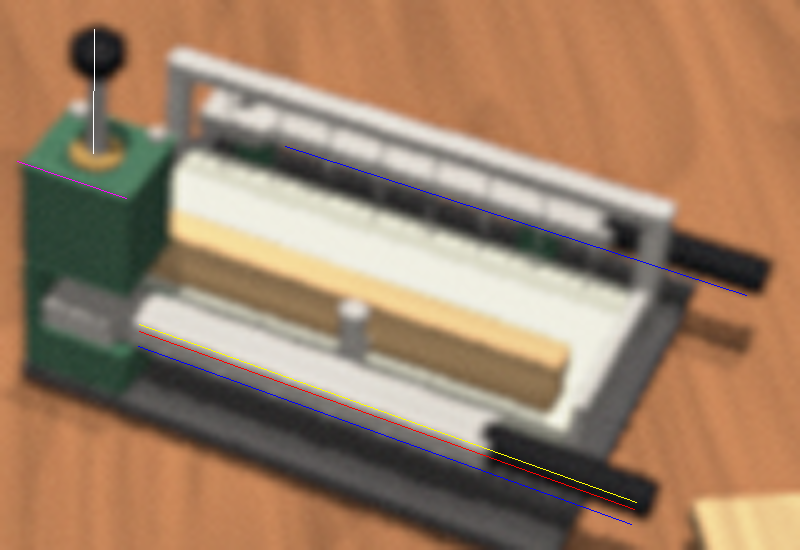

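View pics/o2.png

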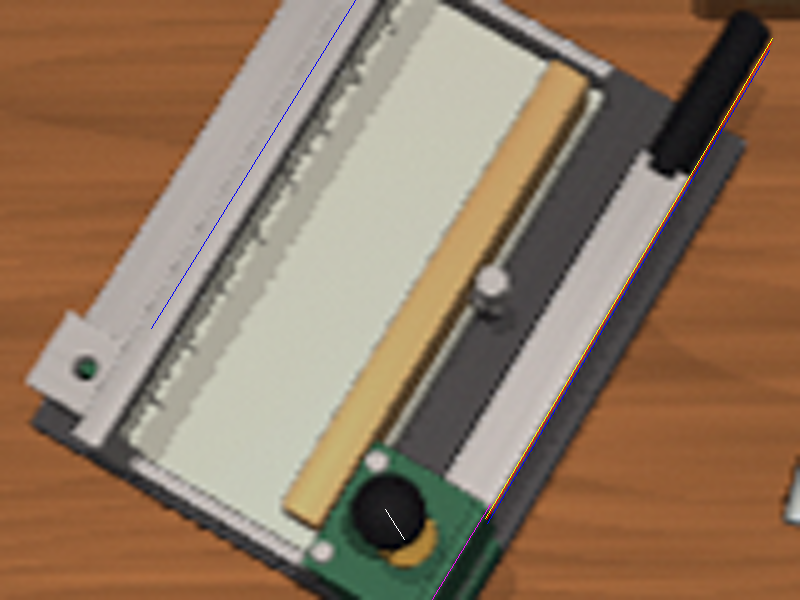

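The measured lever edges (57.5 and 75.7 mm) show it is 18 mm thick, so the pair is plate8 + plate14. Overlay agrees with column and pin axis: O≈(0.551,0.103), yaw 59°. Before moving, I check the big sieve's height beside plate8 and plan the approach.

```bash
cat >> h.py <<'E'
def Rt(yaw,tilt):  # lean back by tilt (deg), tool x ~ plate x
    a=np.radians(yaw);b=np.radians(tilt); X=np.array([np.cos(a),np.sin(a),0]);Z=np.array([0,0,1.]);Y=np.cross(Z,X)
    return np.column_stack([np.cos(b)*X+np.sin(b)*Z,-Y,np.sin(b)*X-np.cos(b)*Z])
def plan(p,Rm,L=.173):
    "p: where tip centre (L ahead of TCP) shall be"
    o=r.get_obs(); R0=R.from_rotvec(o["orientation"]); d=(R0.inv()*R.from_matrix(Rm)).as_rotvec()
    t=np.asarray(p)-Rm[:,2]*L; lin=Rm.T@(t-o["tcp_pos"])*100
    print("clock",round(o["clock"],2),"F",np.round(o["contact_force"],1),"w",round(o["grip_width"],4),"tipnow",np.round(o["tcp_pos"]+R0.as_matrix()[:,2]*L,4))
    print("rot",np.round(d,4),"deg",round(np.degrees(np.linalg.norm(d)),2),"lin cm (after rot)",np.round(lin,2), "tcp tgt",np.round(t,3))
P8=(np.array([.5881,-.3826]),np.degrees(.968)); P14=(np.array([.4244,-.3324]),np.degrees(1.104)); SL=(np.array([.5507,.1026]),59.0)
def at(P,x,z,y=0):
    a=np.radians(P[1]); return np.array([*(P[0]+x*np.array([np.cos(a),np.sin(a)])+y*np.array([-np.sin(a),np.cos(a)])),z])
E
python3 - <<'E'
from h import *
im={n:r.grab_frame(n) for n in("top","side")}; C={n:cam(n) for n in im}
a=cv2.resize(im["top"][110:230,425:625],None,fx=4,fy=4,interpolation=2); b=cv2.resize(im["side"][370:400,320:480],None,fx=5,fy=5,interpolation=2)
cv2.imwrite("pics/s.png",np.vstack([a,b][:1]+[b]))
for h in(.02,.04,.06,.08,.1,.12):
    p=atz(C["top"],(503,169),h); print(h,np.round(p,3),np.round(proj(C["side"],p)))
plan(at(P8,-.045,.10),Rt(P8[1],27))
E
```

```text
0.02 [ 0.591 -0.543  0.02 ] [374. 412.]
0.04 [ 0.588 -0.534  0.04 ] [372. 404.]
0.06 [ 0.585 -0.524  0.06 ] [371. 396.]
0.08 [ 0.581 -0.514  0.08 ] [369. 387.]
0.1 [ 0.578 -0.504  0.1  ] [368. 378.]
0.12 [ 0.575 -0.494  0.12 ] [366. 369.]
clock 1.6 F [-0.8 -0.3 -0.2] w 0.085 tipnow [ 0.2898 -0.6096  0.2317]
rot [ 0.1236  0.4603 -0.5144] deg 40.18 lin cm (after rot) [13.89 11.7  23.98] tcp tgt [ 0.518 -0.484  0.254]
```

View pics/s.png

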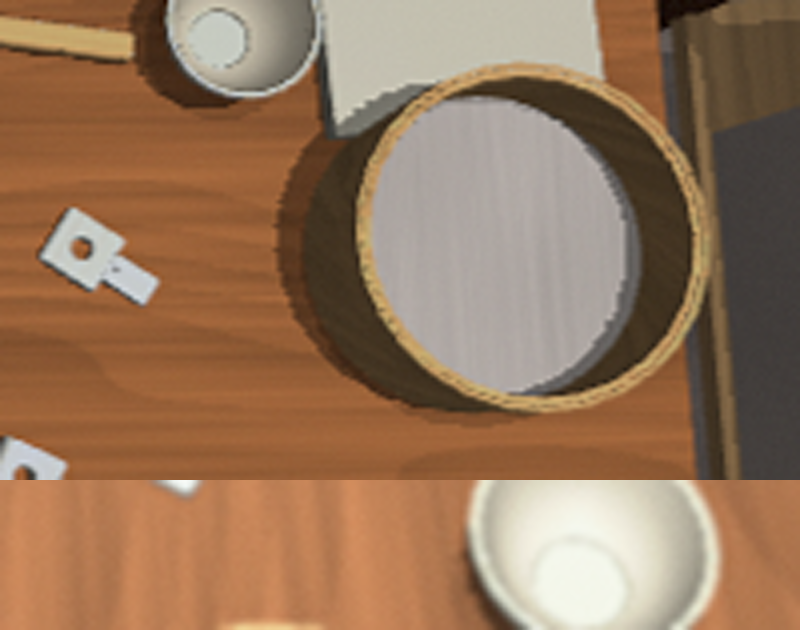

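The sieve's wall starts at y≈-0.547 and is about 75 mm high, so the leaned gripper clears it. Going to plate8.

```bash
python3 -m creep '{"linear":[[0,0,0],[0,0,0],[0,0,0],[0,0,0],[0,0,0],[0,0,0],[1.39,1.17,2.4],[1.39,1.17,2.4],[1.39,1.17,2.4],[1.39,1.17,2.4],[1.39,1.17,2.4],[1.39,1.17,2.4],[1.39,1.17,2.4],[1.39,1.17,2.4],[1.39,1.17,2.4],[1.39,1.17,2.4],[0,0,0],[0,0,0]],"rot":[[0.0206,0.0767,-0.0857],[0.0206,0.0767,-0.0857],[0.0206,0.0767,-0.0857],[0.0206,0.0767,-0.0857],[0.0206,0.0767,-0.0857],[0.0206,0.0767,-0.0857],[0,0,0],[0,0,0],[0,0,0],[0,0,0],[0,0,0],[0,0,0],[0,0,0],[0,0,0],[0,0,0],[0,0,0],[0,0,0],[0,0,0]]}' 0.15 40; python3 - <<'E'
from h import *
plan(at(P8,-.045,.014),Rt(P8[1],27))
C={n:cam(n) for n in("top","side")}
a=r.grab_frame("side")[300:400,280:440]; cv2.imwrite("pics/g1.png",cv2.resize(a,None,fx=5,fy=5,interpolation=2))
E
```

```text
clock: 3.1
tcp_pos: [0.5197, -0.4821, 0.2527]
orientation: [-2.527, -1.333, -0.607]
contact_force: [-0.6, -0.0, -0.2]
grip_width: 0.0363
clock 3.1 F [-0.6 -0.  -0.2] w 0.0363 tipnow [ 0.5639 -0.4169  0.0987]
rot [-0.0035 -0.0016  0.0023] deg 0.26 lin cm (after rot) [-4.09 -0.01  7.41] tcp tgt [ 0.518 -0.484  0.168]
```

```bash
python3 -m creep '{"linear":[[0,0,0],[-1.02,0,1.85],[-1.02,0,1.85],[-1.02,0,1.85],[-1.02,0,1.85],[0,0,0],[0,0,0]],"rot":[[-0.0035,-0.0016,0.0023],[0,0,0],[0,0,0],[0,0,0],[0,0,0],[0,0,0],[0,0,0]]}'; for k in 1; do python3 -m creep '{"linear":[[-0.09,0,0.18],[-0.09,0,0.18],[0,0,0]],"rot":[[0,0,0],[0,0,0],[0,0,0]]}'; done; python3 - <<'E'
from h import *
plan(at(P8,-.045,.008),Rt(P8[1],27))
E
```

```text
clock: 3.73
tcp_pos: [0.5153, -0.4877, 0.1692]
orientation: [-2.538, -1.325, -0.607]
contact_force: [0.9, -0.8, 0.6]
grip_width: 0.0359
clock: 3.98
tcp_pos: [0.517, -0.4871, 0.1668]
orientation: [-2.538, -1.329, -0.609]
contact_force: [-0.2, -0.2, -0.1]
grip_width: 0.0363
clock 3.98 F [-0.2 -0.2 -0.1] w 0.0363 tipnow [ 0.5621 -0.4232  0.0125]
rot [ 0.0053  0.0021 -0.0018] deg 0.35 lin cm (after rot) [ 0.05 -0.07  0.54] tcp tgt [ 0.518 -0.484  0.162]
```

```bash
for k in 1 2 3; do python3 -m creep '{"linear":[[0,0,0]],"rot":[[0,0,0]]}' | grep -E "tcp|ori"; done; python3 -m creep '{"linear":[[-0.09,0,0.18],[0,0,0]],"rot":[[0,0,0],[0,0,0]]}';python3 -m creep '{"linear":[[-0.09,0,0.18],[0,0,0]],"rot":[[0,0,0],[0,0,0]]}'
```

```text
tcp_pos: [0.5169, -0.4869, 0.1665]
orientation: [-2.537, -1.329, -0.609]
tcp_pos: [0.5169, -0.4868, 0.1663]
orientation: [-2.537, -1.329, -0.609]
tcp_pos: [0.5169, -0.4867, 0.1659]
orientation: [-2.537, -1.329, -0.608]
clock: 4.4
tcp_pos: [0.5167, -0.4865, 0.1632]
orientation: [-2.536, -1.328, -0.608]
contact_force: [-0.6, -0.7, 0.4]
grip_width: 0.036
clock: 4.57
tcp_pos: [0.5166, -0.4865, 0.1609]
orientation: [-2.536, -1.328, -0.608]
contact_force: [0.1, -0.9, 0.1]
grip_width: 0.0363
```

```bash
for k in 1 2; do python3 -m creep '{"linear":[[-0.09,0,0.18],[0,0,0]],"rot":[[0,0,0],[0,0,0]]}' | grep -E "tcp|force"; done; python3 - <<'E'
from h import *
plan(at(P8,-.045,.006),Rt(P8[1],27))
a=r.grab_frame("side")[300:400,290:450]; b=r.grab_frame("top")[140:200,400:520]
cv2.imwrite("pics/g1.png",np.vstack([cv2.resize(a,(560,350),interpolation=2),cv2.resize(b,(560,240),interpolation=2)]))
E
```

```text
tcp_pos: [0.5166, -0.4865, 0.1589]
contact_force: [-0.1, 0.3, -0.3]
tcp_pos: [0.5169, -0.4867, 0.1574]
contact_force: [-0.4, -0.6, 0.3]
clock 4.9 F [-0.4 -0.6  0.3] w 0.0363 tipnow [ 0.5618 -0.4226  0.0032]
rot [ 0.0038  0.0015 -0.0026] deg 0.27 lin cm (after rot) [ 0.36 -0.04 -0.12] tcp tgt [ 0.518 -0.484  0.16 ]
```

View pics/g1.png

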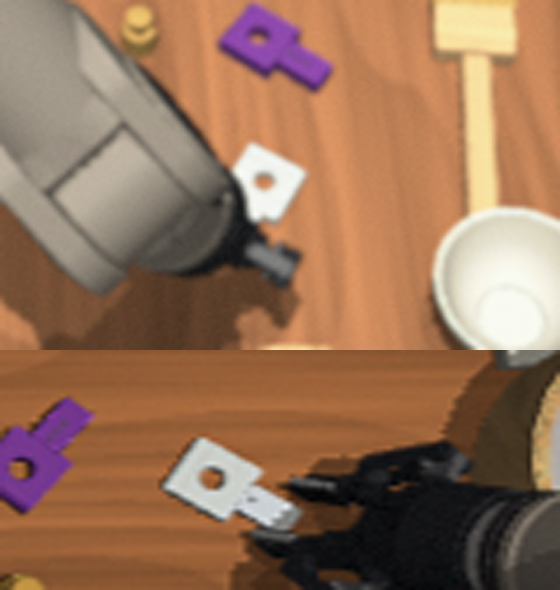

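```bash
python3 -m creep '{"linear":[[0.45,0,0.23],[0,0,0],[0,0,0]],"rot":[[0.004,0.0015,-0.003],[0,0,0],[0,0,0]]}' 0.34 | grep -E "tcp|force|wid";  for k in 1 2 ; do python3 -m creep '{"linear":[[-0.045,0,0.09],[0,0,0]],"rot":[[0,0,0],[0,0,0]]}' | grep -E "tcp|force"; done
```

```text
tcp_pos: [0.5202, -0.4823, 0.1579]
contact_force: [0.5, 0.7, 3.3]
grip_width: 0.0283
tcp_pos: [0.5202, -0.4824, 0.1576]
contact_force: [-1.5, 1.0, 8.4]
tcp_pos: [0.5202, -0.4825, 0.1575]
contact_force: [-3.9, 2.0, 13.6]
```

Bench contact felt at TCP z≈0.158. I raise 3.5 mm and close.

```bash
python3 -m creep '{"linear":[[0.16,0,-0.31],[0,0,0]],"rot":[[0,0,0],[0,0,0]]}' | grep -E "tcp|force|wid"; python3 -m creep '{"linear":[[0,0,0],[0,0,0],[0,0,0],[0,0,0],[0,0,0]],"rot":[[0,0,0],[0,0,0],[0,0,0],[0,0,0],[0,0,0]]}' 1 60;  python3 -m creep '{"linear":[[0,0,0]],"rot":[[0,0,0]]}'; python3 - <<'E'
from h import *
plan(at(P8,-.045,.006),Rt(P8[1],27))
E
```

```text
tcp_pos: [0.5197, -0.4825, 0.1593]
contact_force: [0.7, -0.2, -0.2]
grip_width: 0.0283
clock: 6.17
tcp_pos: [0.5195, -0.4826, 0.159]
orientation: [-2.531, -1.331, -0.607]
contact_force: [-1.5, -0.3, 5.0]
grip_width: 0.0196
clock: 6.25
tcp_pos: [0.5195, -0.4826, 0.159]
orientation: [-2.531, -1.331, -0.607]
contact_force: [-1.5, 0.6, 5.7]
grip_width: 0.0198
clock 6.25 F [-1.5  0.6  5.7] w 0.0198 tipnow [ 0.5639 -0.4179  0.0049]
rot [-0.0007  0.0001  0.0003] deg 0.04 lin cm (after rot) [-0.15 -0.02 -0.2 ] tcp tgt [ 0.518 -0.484  0.16 ]
```

```bash
cat >> h.py <<'E'
import json
def rel(P,name):
    o=r.get_obs(); M=R.from_rotvec(o["orientation"]).as_matrix(); t=o["tcp_pos"]+M[:,2]*.173; a=np.radians(P[1]); d=t[:2]-P[0]
    json.dump([d[0]*np.cos(a)+d[1]*np.sin(a),-d[0]*np.sin(a)+d[1]*np.cos(a),t[2]],open(name,"w")); print(open(name).read())
def goto(name,x,zb,tilt=27,y=0):
    "plate hole at slot x,y and plate bottom at zb"
    g=json.load(open(name)); plan(at(SL,x+g[0],zb+g[2],g[1]+y),Rt(SL[1],tilt))
E
python3 -c "
from h import *
rel(P8,'g8.json')"
python3 -m creep '{"linear":[[0.45,0,-0.9],[1.36,0,-2.67],[1.36,0,-2.67],[1.36,0,-2.67],[1.36,0,-2.67],[0,0,0],[0,0,0]],"rot":[[0,0,0],[0,0,0],[0,0,0],[0,0,0],[0,0,0],[0,0,0],[0,0,0]]}'; python3 -c "
from h import *
goto('g8.json',-.10,.0795)
im=r.grab_frame('side');cv2.imwrite('pics/l1.png',cv2.resize(im[230:400,260:480],None,fx=3,fy=3,interpolation=2))"
```

```text
[-0.04274587109766857, -7.867071995527192e-05, 0.0048565679244157445]
clock: 6.83
tcp_pos: [0.5201, -0.4828, 0.2912]
orientation: [-2.533, -1.335, -0.609]
contact_force: [-0.5, 0.5, -0.6]
grip_width: 0.0192
clock 6.83 F [-0.5  0.5 -0.6] w 0.0192 tipnow [ 0.5649 -0.4185  0.137 ]
rot [ 0.0308  0.0014 -0.0527] deg 3.5 lin cm (after rot) [ 24.   -27.52  18.15] tcp tgt [ 0.437 -0.087  0.239]
```

View pics/l1.png

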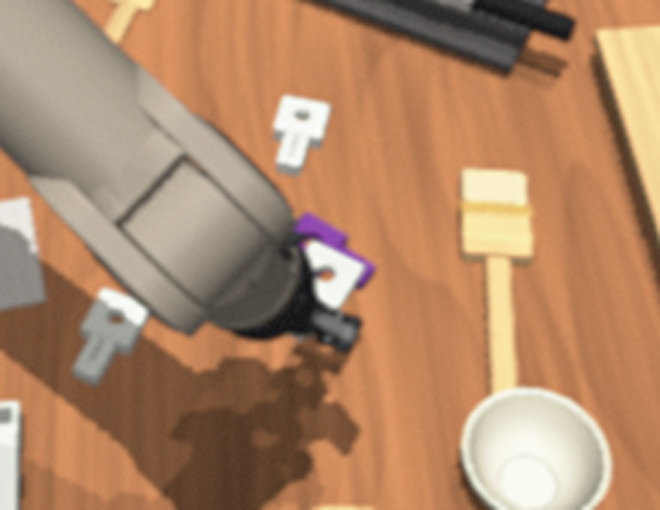

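Plate 8 is held level with its head clear. Carrying it to the front of the slot.

```bash
python3 -m creep '{"linear":[[0,0,0],[2.0,-2.29,1.51],[2.0,-2.29,1.51],[2.0,-2.29,1.51],[2.0,-2.29,1.51],[2.0,-2.29,1.51],[2.0,-2.29,1.51],[2.0,-2.29,1.51],[2.0,-2.29,1.51],[2.0,-2.29,1.51],[2.0,-2.29,1.51],[2.0,-2.29,1.51],[2.0,-2.29,1.51],[0,0,0],[0,0,0],[0,0,0],[0,0,0]],"rot":[[0.0308,0.0014,-0.0527],[0,0,0],[0,0,0],[0,0,0],[0,0,0],[0,0,0],[0,0,0],[0,0,0],[0,0,0],[0,0,0],[0,0,0],[0,0,0],[0,0,0],[0,0,0],[0,0,0],[0,0,0],[0,0,0]]}'; python3 -c "
from h import *
goto('g8.json',-.10,.0795)
t=r.grab_frame('top');s=r.grab_frame('side')
cv2.imwrite('pics/p1.png',np.vstack([cv2.resize(t[140:220,240:360],(600,400),interpolation=2)[:300],cv2.resize(s[150:250,280:480],(600,300),interpolation=2)]))"
```

```text
clock: 8.3
tcp_pos: [0.4367, -0.0882, 0.2373]
orientation: [-2.48, -1.398, -0.594]
contact_force: [-0.5, 0.1, 0.1]
grip_width: 0.019
clock 8.3 F [-0.5  0.1  0.1] w 0.019 tipnow [ 0.4768 -0.0205  0.0833]
rot [-0.0026 -0.001  -0.0037] deg 0.26 lin cm (after rot) [ 0.14 -0.05 -0.06] tcp tgt [ 0.437 -0.087  0.239]
```

View pics/p1.png

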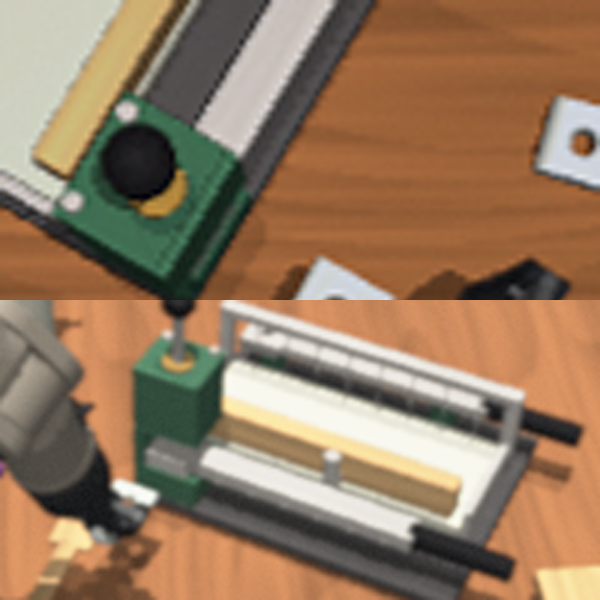

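```bash
cat > chk.py <<'E'
from fit import *
import sys
def held(g,t,show=True):
    g=json.load(open(g)); o=r.get_obs(); M=R.from_rotvec(o["orientation"]).as_matrix(); tip=o["tcp_pos"]+M[:,2]*.173
    yaw=np.arctan2(M[1,0],M[0,0]); c,s=np.cos(yaw),np.sin(yaw); h=tip[:2]-np.array([c*g[0]-s*g[1],s*g[0]+c*g[1]]); zb=tip[2]-g[2]
    print("est hole",h,"zb",zb,"yaw",np.degrees(yaw))
    for n in("top","side"):
        im=r.grab_frame(n); c_=cam(n); hsv=cv2.cvtColor(im,cv2.COLOR_BGR2HSV); m=((hsv[...,1]<70)&(hsv[...,2]>110)).astype(np.uint8)
        uv=proj(c_,[*h,zb+t]).round().astype(int); w=np.zeros_like(m); w[uv[1]-14:uv[1]+15,uv[0]-14:uv[0]+15]=1; m&=w
        cs,_=cv2.findContours(m,0,2); k=max(cs,key=cv2.contourArea); q=cv2.drawContours(m*0,[k],-1,1,-1).astype(np.float32)
        print(n,q.sum(),*fitm([q],[c_],PL[:1],zb,zb+t,[*h,yaw]))
E
python3 - <<'E'
from chk import *
np.set_printoptions(precision=4,suppress=True)
held('g8.json',.008)
E
```

```text
est hole [0.4991 0.016 ] zb 0.07862766371784474 yaw 58.75651405361655
top 359.0 [0.4981 0.0162 1.0485] 0.21226496994495392
side 122.0 [0.5027 0.0205 0.9403] 0.7442367076873779
```

```bash
python3 -c "
from h import *
goto('g8.json',-.045,.081)"
```

```text
clock 8.5 F [-0.8 -0.2 -0.7] w 0.0196 tipnow [ 0.4769 -0.0202  0.0836]
rot [-0.0023 -0.0013 -0.0033] deg 0.24 lin cm (after rot) [ 5.07 -0.03  2.32] tcp tgt [ 0.465 -0.04   0.24 ]
```

```bash
python3 -m creep '{"linear":[[0,0,0],[1.69,-0.01,0.77],[1.69,-0.01,0.77],[1.69,-0.01,0.77],[0,0,0],[0,0,0],[0,0,0]],"rot":[[-0.0023,-0.0013,-0.0033],[0,0,0],[0,0,0],[0,0,0],[0,0,0],[0,0,0],[0,0,0]]}'; python3 -c "
from h import *
goto('g8.json',-.003,.0805)"
```

```text
clock: 9.08
tcp_pos: [0.4648, -0.04, 0.2402]
orientation: [-2.48, -1.404, -0.595]
contact_force: [0.6, -0.6, -0.2]
grip_width: 0.0192
clock 9.08 F [ 0.6 -0.6 -0.2] w 0.0192 tipnow [0.5052 0.0273 0.086 ]
rot [0.     0.0003 0.0009] deg 0.05 lin cm (after rot) [3.73 0.03 1.97] tcp tgt [ 0.487 -0.004  0.24 ]
```

```bash
python3 -m creep '{"linear":[[0.93,0.01,0.49],[0.93,0.01,0.49],[0.93,0.01,0.49],[0.93,0.01,0.49],[0,0,0],[0,0,0]],"rot":[[0,0,0],[0,0,0],[0,0,0],[0,0,0],[0,0,0],[0,0,0]]}'; python3 -c "
from h import *
goto('g8.json',.002,.079)"
```

```text
clock: 9.58
tcp_pos: [0.4866, -0.0041, 0.2395]
orientation: [-2.48, -1.405, -0.595]
contact_force: [2.4, -0.4, -1.1]
grip_width: 0.0195
clock 9.58 F [ 2.4 -0.4 -1.1] w 0.0195 tipnow [0.5269 0.0632 0.0853]
rot [-0.0005  0.0003  0.0009] deg 0.06 lin cm (after rot) [0.4  0.01 0.37] tcp tgt [0.489 0.    0.238]
```

```bash
python3 -m creep '{"linear":[[0.2,0,0.2],[0.12,0,0.12],[0,0,0],[0,0,0]],"rot":[[0,0,0],[0,0,0],[0,0,0],[0,0,0]]}'|grep -E "tcp|force"; for k in 1 2 3; do python3 -m creep '{"linear":[[0.09,0,0.045],[0,0,0]],"rot":[[0,0,0],[0,0,0]]}'|grep -E "tcp|force"; done;  python3 -c "
from h import *
goto('g8.json',.0015,.079)"
```

```text
tcp_pos: [0.4889, -0.0002, 0.238]
contact_force: [1.2, -1.5, -0.9]
tcp_pos: [0.4892, 0.0005, 0.2379]
contact_force: [-0.9, -5.5, -0.3]
tcp_pos: [0.4893, 0.0007, 0.2376]
contact_force: [-2.7, -6.8, -0.5]
tcp_pos: [0.4894, 0.0009, 0.2373]
contact_force: [-3.5, -9.1, 0.1]
clock 10.42 F [-3.5 -9.1  0.1] w 0.0198 tipnow [0.5296 0.0679 0.0829]
rot [-0.0006  0.003  -0.0013] deg 0.19 lin cm (after rot) [-0.06  0.02 -0.11] tcp tgt [ 0.489 -0.     0.238]
```

Back wall met at the expected depth with about 10 N. Release and retreat.

```bash
python3 -m creep '{"linear":[[0,0,0],[0,0,0],[0,0,0],[0,0,0],[-0.9,0,-0.45],[-2.7,0,-1.4],[-2.7,0,-1.4],[-2.7,0,-1.4],[0,0,-3],[0,0,0],[0,0,0]],"rot":[[0,0,0],[0,0,0],[0,0,0],[0,0,0],[0,0,0],[0,0,0],[0,0,0],[0,0,0],[0,0,0],[0,0,0],[0,0,0]]}' 0; python3 -c "
from chk import *
t=r.grab_frame('top');s=r.grab_frame('side')
cv2.imwrite('pics/p2.png',np.vstack([cv2.resize(t[140:200,240:360],(600,300),interpolation=2),cv2.resize(s[170:230,310:430],(600,300),interpolation=2)]))
plan(at(P14,-.043,.10),Rt(P14[1],27))"
```

```text
clock: 11.33
tcp_pos: [0.4318, -0.0961, 0.2664]
orientation: [-2.481, -1.405, -0.597]
contact_force: [0.2, 0.5, -0.4]
grip_width: 0.0426
clock 11.43 F [-0.  -0.9  0.2] w 0.0425 tipnow [ 0.472  -0.0273  0.1114]
rot [ 0.0324 -0.0004 -0.0633] deg 4.07 lin cm (after rot) [-30.54  10.04 -14.29] tcp tgt [ 0.37  -0.441  0.254]
```

View pics/p2.png

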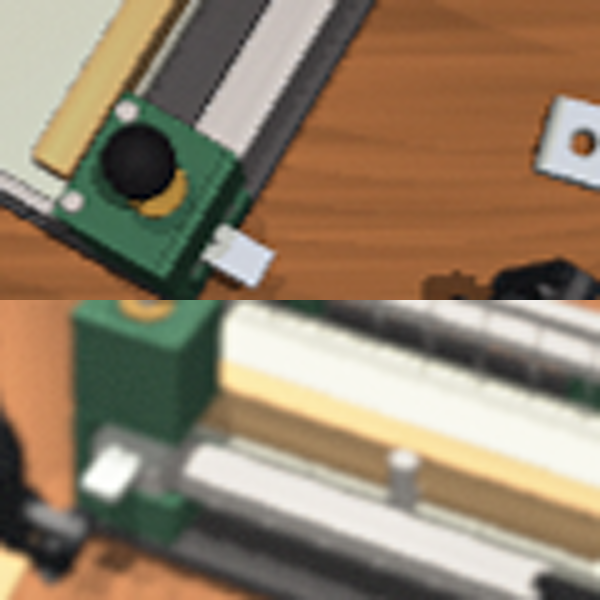

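Plate 8 is in, with its tang sticking out straight at (240,255) in the crop. Next is plate 14. I check the tray corner's height, since the body leans towards it.

```bash
python3 -c "
from h import *
C={n:cam(n) for n in('top','side')}
for z in(0,.02,.04,.06,.08):
    p=atz(C['top'],(463,256),z); print(z,p.round(3),proj(C['side'],p).round(1))
"
```

```text
0 [ 0.346 -0.424  0.   ] [266.  372.2]
0.02 [ 0.348 -0.417  0.02 ] [265.9 365. ]
0.04 [ 0.349 -0.409  0.04 ] [265.7 357.7]
0.06 [ 0.35  -0.401  0.06 ] [265.6 350.3]
0.08 [ 0.351 -0.394  0.08 ] [265.4 342.9]
```

```bash
python3 -m creep '{"linear":[[0,0,0],[-3.05,1.0,-1.43],[-3.05,1.0,-1.43],[-3.05,1.0,-1.43],[-3.05,1.0,-1.43],[-3.05,1.0,-1.43],[-3.05,1.0,-1.43],[-3.05,1.0,-1.43],[-3.05,1.0,-1.43],[-3.05,1.0,-1.43],[-3.05,1.0,-1.43],[0,0,0],[0,0,0],[0,0,0]],"rot":[[0.0324,-0.0004,-0.0633],[0,0,0],[0,0,0],[0,0,0],[0,0,0],[0,0,0],[0,0,0],[0,0,0],[0,0,0],[0,0,0],[0,0,0],[0,0,0],[0,0,0],[0,0,0]]}' 0.15; python3 -c "
from h import *
plan(at(P14,-.043,.025),Rt(P14[1],27))"
```

```text
clock: 12.6
tcp_pos: [0.3699, -0.4397, 0.2536]
orientation: [-2.414, -1.487, -0.58]
contact_force: [0.5, 0.1, -0.6]
grip_width: 0.0368
clock 12.6 F [ 0.5  0.1 -0.6] w 0.0368 tipnow [ 0.405  -0.3692  0.0996]
rot [-0.0019 -0.0016  0.    ] deg 0.14 lin cm (after rot) [-3.49  0.04  6.58] tcp tgt [ 0.37  -0.441  0.179]
```

```bash
python3 -m creep '{"linear":[[-1.0,0.01,1.89],[-1.0,0.01,1.89],[-1.0,0.01,1.89],[-1.0,0.01,1.89],[0,0,0],[0,0,0],[0,0,0],[0,0,0]],"rot":[[-0.0019,-0.0016,0],[0,0,0],[0,0,0],[0,0,0],[0,0,0],[0,0,0],[0,0,0],[0,0,0]]}' 0.32; python3 -c "
from h import *
plan(at(P14,-.043,.008),Rt(P14[1],27))"
```

```text
clock: 13.27
tcp_pos: [0.3695, -0.4425, 0.1705]
orientation: [-2.42, -1.49, -0.58]
contact_force: [-0.7, -0.5, 0.2]
grip_width: 0.029
clock 13.27 F [-0.7 -0.5  0.2] w 0.029 tipnow [ 0.4052 -0.3729  0.0161]
rot [0.0035 0.0024 0.0004] deg 0.24 lin cm (after rot) [-0.25 -0.05  0.81] tcp tgt [ 0.37  -0.441  0.162]
```

```bash
python3 -m creep '{"linear":[[-0.12,-0.02,0.4],[-0.13,-0.03,0.41],[0,0,0],[0,0,0]],"rot":[[0,0,0],[0,0,0],[0,0,0],[0,0,0]]}'|grep -E "tcp|force"; python3 -m creep '{"linear":[[0,0,0],[0,0,0],[0,0,0],[0,0,0],[0,0,0],[0,0,0]],"rot":[[0,0,0],[0,0,0],[0,0,0],[0,0,0],[0,0,0],[0,0,0]]}' 1 60;  python3 - <<'E'
from h import *
rel(P14,'g14.json')
plan(at(P14,-.043,.008),Rt(P14[1],27))
E
```

```text
tcp_pos: [0.3687, -0.441, 0.1606]
contact_force: [0.2, -0.1, -0.2]
clock: 14.1
tcp_pos: [0.3688, -0.4413, 0.1609]
orientation: [-2.42, -1.487, -0.58]
contact_force: [-1.7, -1.9, 5.8]
grip_width: 0.02
[-0.044096217670438115, 0.000206328286974429, 0.006633447571326223]
clock 14.1 F [-1.7 -1.9  5.8] w 0.02 tipnow [ 0.4044 -0.3717  0.0066]
rot [ 0.0025  0.0021 -0.0014] deg 0.2 lin cm (after rot) [ 0.12  0.06 -0.07] tcp tgt [ 0.37  -0.441  0.162]
```

```bash
python3 -m creep '{"linear":[[0.45,0,-0.9],[1.36,0,-2.67],[1.36,0,-2.67],[1.36,0,-2.67],[1.36,0,-2.67],[0,0,0],[0,0,0],[0,0,0]],"rot":[[0,0,0],[0,0,0],[0,0,0],[0,0,0],[0,0,0],[0,0,0],[0,0,0],[0,0,0]]}'; python3 -c "
from h import *
goto('g14.json',-.10,.087)"
```

```text
clock: 14.77
tcp_pos: [0.3684, -0.4406, 0.2903]
orientation: [-2.419, -1.487, -0.579]
contact_force: [0.5, 0.5, -1.2]
grip_width: 0.0202
clock 14.77 F [ 0.5  0.5 -1.2] w 0.0202 tipnow [ 0.4039 -0.3709  0.136 ]
rot [-0.032   0.0021  0.0648] deg 4.14 lin cm (after rot) [ 28.08 -12.37  19.08] tcp tgt [ 0.436 -0.088  0.248]
```

```bash
python3 -m creep '{"linear":[[0,0,0],[2.81,-1.24,1.91],[2.81,-1.24,1.91],[2.81,-1.24,1.91],[2.81,-1.24,1.91],[2.81,-1.24,1.91],[2.81,-1.24,1.91],[2.81,-1.24,1.91],[2.81,-1.24,1.91],[2.81,-1.24,1.91],[2.81,-1.24,1.91],[0,0,0],[0,0,0],[0,0,0],[0,0,0],[0,0,0],[0,0,0],[0,0,0],[0,0,0]],"rot":[[-0.032,0.0021,0.0648],[0,0,0],[0,0,0],[0,0,0],[0,0,0],[0,0,0],[0,0,0],[0,0,0],[0,0,0],[0,0,0],[0,0,0],[0,0,0],[0,0,0],[0,0,0],[0,0,0],[0,0,0],[0,0,0],[0,0,0],[0,0,0]]}'; python3 -c "
from chk import *
np.set_printoptions(precision=4,suppress=True)
held('g14.json',.014)
goto('g14.json',-.055,.0875)"
```

```text
clock: 16.35
tcp_pos: [0.4361, -0.0887, 0.248]
orientation: [-2.482, -1.402, -0.596]
contact_force: [0.1, -1.0, -1.0]
grip_width: 0.0203
est hole [0.4997 0.0162] zb 0.08724292547026921 yaw 58.93828802754783
top 374.0 [0.4991 0.0164 1.0274] 0.21937666833400726
side 246.0 [0.5159 0.0413 0.8693] 0.5130208134651184
clock 16.45 F [ 0.7  0.3 -0.4] w 0.0199 tipnow [ 0.4767 -0.0211  0.0939]
rot [ 0.0009 -0.0002 -0.0004] deg 0.06 lin cm (after rot) [ 4.03 -0.04  2.03] tcp tgt [ 0.459 -0.05   0.248]
```

```bash
python3 -m creep '{"linear":[[2.0,-0.02,1.0],[2.03,-0.02,1.03],[0,0,0],[0,0,0],[0,0,0],[0,0,0]],"rot":[[0,0,0],[0,0,0],[0,0,0],[0,0,0],[0,0,0],[0,0,0]]}'; python3 -c "
from h import *
goto('g14.json',-.04,.0872)"
```

```text
clock: 16.95
tcp_pos: [0.4586, -0.0501, 0.248]
orientation: [-2.482, -1.402, -0.595]
contact_force: [0.3, -0.1, 0.0]
grip_width: 0.0202
clock 16.95 F [ 0.3 -0.1  0. ] w 0.0202 tipnow [0.4991 0.0171 0.0938]
rot [ 0.0007  0.0004 -0.0012] deg 0.08 lin cm (after rot) [1.39 0.01 0.71] tcp tgt [ 0.467 -0.037  0.248]
```

```bash
for k in 1 2 3; do python3 -m creep '{"linear":[[0.47,0,0.24],[0,0,0],[0,0,0]],"rot":[[0,0,0],[0,0,0],[0,0,0]]}'|grep -E "tcp|force"; done; python3 -c "
from h import *
goto('g14.json',-.03,.087)"
```

```text
tcp_pos: [0.4618, -0.0448, 0.2482]
contact_force: [-0.1, -0.4, -1.3]
tcp_pos: [0.4647, -0.0399, 0.2483]
contact_force: [-0.3, -0.5, -1.8]
tcp_pos: [0.4674, -0.0353, 0.2483]
contact_force: [0.8, -0.2, -1.5]
clock 17.7 F [ 0.8 -0.2 -1.5] w 0.0203 tipnow [0.508  0.032  0.0942]
rot [ 0.0004 -0.0005  0.0007] deg 0.06 lin cm (after rot) [0.73 0.01 0.43] tcp tgt [ 0.472 -0.028  0.248]
```

```bash
python3 -m creep '{"linear":[[0.43,0,0.27],[0,0,0],[0,0,0]],"rot":[[0,0,0],[0,0,0],[0,0,0]]}'|grep -E "tcp|force"; for k in 1 2 3; do python3 -m creep '{"linear":[[0.45,0,0.235],[0.18,0,0.095],[0,0,0],[0,0,0]],"rot":[[0,0,0],[0,0,0],[0,0,0],[0,0,0]]}'|grep -E "tcp|force"; done; python3 -c "
from h import *
goto('g14.json',-.001,.0868)"
```

```text
tcp_pos: [0.47, -0.0311, 0.2478]
contact_force: [0.4, -0.3, -0.5]
tcp_pos: [0.4736, -0.025, 0.2477]
contact_force: [-0.5, 0.6, -1.0]
tcp_pos: [0.4773, -0.019, 0.2476]
contact_force: [-0.3, -0.5, -1.4]
tcp_pos: [0.481, -0.0129, 0.2476]
contact_force: [0.4, -0.3, -0.7]
clock 18.95 F [ 0.4 -0.3 -0.7] w 0.0198 tipnow [0.5215 0.0545 0.0935]
rot [ 0.0005 -0.0004  0.0005] deg 0.05 lin cm (after rot) [1.   0.01 0.51] tcp tgt [ 0.487 -0.003  0.248]
```

```bash
python3 -m creep '{"linear":[[0.5,0,0.26],[0.5,0,0.26],[0,0,0],[0,0,0]],"rot":[[0,0,0],[0,0,0],[0,0,0],[0,0,0]]}'|grep -E "tcp|force"; for k in 1 2 3 4 5; do python3 -m creep '{"linear":[[0.09,0,0.045],[0,0,0]],"rot":[[0,0,0],[0,0,0]]}'|grep -E "tcp|force"; done; python3 -c "
from h import *
goto('g14.json',.0015,.0868)"
```

```text
tcp_pos: [0.4869, -0.0029, 0.2475]
contact_force: [0.9, -0.7, -0.4]
tcp_pos: [0.4872, -0.0025, 0.2474]
contact_force: [0.8, 0.6, -1.0]
tcp_pos: [0.4876, -0.0017, 0.2474]
contact_force: [1.0, -0.4, -1.2]
tcp_pos: [0.488, -0.0011, 0.2473]
contact_force: [-0.6, -2.2, 0.1]
tcp_pos: [0.4881, -0.0009, 0.247]
contact_force: [-1.9, -4.6, -0.3]
tcp_pos: [0.4882, -0.0007, 0.2468]
contact_force: [-5.9, -7.2, 1.0]
clock 20.12 F [-5.9 -7.2  1. ] w 0.02 tipnow [0.5286 0.0662 0.0924]
rot [ 0.0004  0.0023 -0.002 ] deg 0.17 lin cm (after rot) [ 0.    0.01 -0.09] tcp tgt [ 0.488 -0.001  0.248]
```

Both plates are against the back wall. Release, retreat and rise.

```bash
python3 -m creep '{"linear":[[0,0,0],[0,0,0],[0,0,0],[0,0,0],[-0.9,0,-0.45],[-2.7,0,-1.4],[-2.7,0,-1.4],[-2.7,0,-1.4],[1.8,0,-3.5],[1.8,0,-3.5],[1.8,0,-3.5],[1.8,0,-3.5],[1.8,0,-3.5],[1.8,0,-3.5],[0,0,0],[0,0,0]],"rot":[[0,0,0],[0,0,0],[0,0,0],[0,0,0],[0,0,0],[0,0,0],[0,0,0],[0,0,0],[0,0,0],[0,0,0],[0,0,0],[0,0,0],[0,0,0],[0,0,0],[0,0,0],[0,0,0]]}' 0; python3 - <<'E'
from chk import *
np.set_printoptions(precision=4,suppress=True)
# tang fit check: white tang in front of the column (top plate's top at .100)
plan(np.array([*SL[0],.30]),Rt(59,0))
for n in("top","side"):
    im=r.grab_frame(n);c=cam(n);h=cv2.cvtColor(im,cv2.COLOR_BGR2HSV)
    u,v=proj(c,at(SL,-.043,.10)).round().astype(int); m=((h[...,1]<70)&(h[...,2]>150)).astype(np.uint8); w=m*0; w[v-10:v+11,u-10:u+11]=1; m&=w
    vv,uu=np.where(m); p=np.array([atz(c,q,.1) for q in zip(uu,vv)])[:,:2]-SL[0]; a=np.radians(59); X=p@[np.cos(a),np.sin(a)]; Y=p@[-np.sin(a),np.cos(a)]
    print(n,len(X),"x",np.percentile(X,[1,99]),"y",np.percentile(Y,[2,50,98]))
cv2.imwrite('pics/p3.png',np.vstack([cv2.resize(r.grab_frame('top')[140:200,240:360],(600,300),interpolation=2),cv2.resize(r.grab_frame('side')[170:230,310:430],(600,300),interpolation=2)]))
E
```

```text
clock: 21.45
tcp_pos: [0.4379, -0.0847, 0.4866]
orientation: [-2.482, -1.407, -0.602]
contact_force: [0.2, -1.5, -1.0]
grip_width: 0.0427
clock 21.45 F [ 0.2 -1.5 -1. ] w 0.0427 tipnow [ 0.4793 -0.0178  0.3325]
rot [ 0.0062 -0.472   0.0018] deg 27.05 lin cm (after rot) [21.86  0.02  1.36] tcp tgt [0.551 0.103 0.473]
top 97 x [-0.057  -0.0271] y [-0.0098  0.0006  0.0108]
side 91 x [-0.0724 -0.0241] y [-0.0153 -0.004   0.0099]
```

```bash
python3 -m creep '{"linear":[[0,0,0],[0,0,0],[0,0,0],[0,0,0],[3.12,0,0],[3.12,0,0],[3.12,0,0],[3.12,0,0],[3.12,0,0],[3.12,0,0],[3.12,0,0],[0,0,0],[0,0,0],[0,0,0],[0,0,0]],"rot":[[0.0015,-0.118,0],[0.0015,-0.118,0],[0.0015,-0.118,0.0009],[0.0015,-0.118,0.0009],[0,0,0],[0,0,0],[0,0,0],[0,0,0],[0,0,0],[0,0,0],[0,0,0],[0,0,0],[0,0,0],[0,0,0],[0,0,0]]}' 1; python3 - <<'E'
from h import *
plan(np.array([*SL[0],.28]),Rt(59,0))
E
```

```text
clock: 22.9
tcp_pos: [0.5497, 0.1007, 0.4832]
orientation: [-2.732, -1.542, 0.008]
contact_force: [-0.3, -0.6, 0.0]
grip_width: -0.0001
clock 22.9 F [-0.3 -0.6  0. ] w -0.0001 tipnow [0.5486 0.1009 0.3102]
rot [-0.0064  0.0022 -0.0021] deg 0.41 lin cm (after rot) [ 0.22 -0.01  3.02] tcp tgt [0.551 0.103 0.453]
```

Tips are over the knob. Now down to it, then press in steps.

```bash
python3 -m creep '{"linear":[[0.11,0,1.0],[0.11,0,1.0],[0,0,1.0],[0,0,0],[0,0,0],[0,0,0]],"rot":[[-0.006,0.002,0],[0,0,0],[0,0,0],[0,0,0],[0,0,0],[0,0,0]]}'|grep -E "tcp|force"; for k in 1 2; do python3 -m creep '{"linear":[[0,0,0.5],[0,0,0.5],[0,0,0]],"rot":[[0,0,0],[0,0,0],[0,0,0]]}'|grep -E "tcp|force"; done
```

```text
tcp_pos: [0.5511, 0.1039, 0.454]
contact_force: [-0.8, -0.4, 0.6]
tcp_pos: [0.5511, 0.1039, 0.4434]
contact_force: [0.4, -0.1, -0.1]
tcp_pos: [0.551, 0.1039, 0.4331]
contact_force: [0.3, 0.3, 0.0]
```

```bash
python3 - <<'E'
from h import *
t=r.grab_frame('top');s=r.grab_frame('side')
cv2.imwrite('pics/k1.png',np.hstack([cv2.resize(t[120:220,220:320],(400,400),interpolation=2),cv2.resize(s[90:240,270:420],(400,400),interpolation=2)]))
C={n:cam(n) for n in('top','side')}
for n in C: print(n,proj(C[n],[.551,.104,.26]),proj(C[n],[.551,.103,.212]),proj(C[n],[.551,.103,.185]))
print(r.get_obs())
for d in r.cut_out('side','knob_top')[:2]: print(d['uv'],d['p'],d['pixels'].sum())
E
```

```text
top [266.65992101 172.33882555] [269.22698534 175.54322823] [270.32659736 177.20985693]
side [338.17346731 149.15023863] [338.07989614 162.73629136] [338.01706877 170.00100865]
{'clock': 24.0, 'joints': array([ 0.24288029,  0.33501932, -0.67157463,  1.76421213,  0.22840038,
        1.12095146, -1.04318904]), 'qvel': array([ 0.00059925, -0.00186461, -0.0013994 , -0.00270942, -0.00089354,
        0.00471486,  0.000467  ]), 'tau': array([-1.27603544e-02, -4.49530578e+01, -5.57758972e+00, -2.75457036e+01,
        2.49419018e-02, -4.76538297e-02, -8.84134759e-03]), 'tcp_pos': array([0.55097142, 0.10389376, 0.43358504]), 'orientation': array([-2.73417750e+00, -1.54597269e+00, -1.25130652e-03]), 'contact_force': array([ 0.5751356 ,  0.32139222, -0.35431342]), 'moment': array([ 0.00498373, -0.00493401,  0.03230962]), 'grip_width': -4.381219868245234e-05}
[338.9, 154.8] 0.61 149
[422.7, 310.6] 0.5 1134
```

View pics/k1.png

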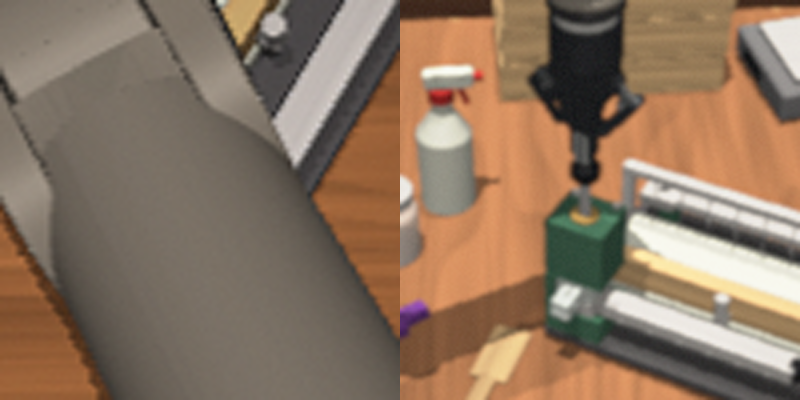

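The shut fingers stand on the knob, and it has moved down a little. I keep pressing and read the force while moving.

```bash
for k in 1 2 3 4; do python3 -m creep '{"linear":[[0,0,0.33],[0,0,0.33],[0,0,0.33]],"rot":[[0,0,0],[0,0,0],[0,0,0]]}'|grep -E "tcp|force"; done
```

```text
tcp_pos: [0.5512, 0.104, 0.4241]
contact_force: [-0.8, -0.1, 2.7]
tcp_pos: [0.5512, 0.104, 0.414]
contact_force: [-0.2, 0.6, 3.2]
tcp_pos: [0.5512, 0.104, 0.404]
contact_force: [-0.6, 0.7, 3.5]
tcp_pos: [0.5512, 0.104, 0.3941]
contact_force: [-0.4, 0.3, 3.4]
```

```bash
python3 -m creep '{"linear":[[0,0,0.3],[0,0,0.3],[0,0,0]],"rot":[[0,0,0],[0,0,0],[0,0,0]]}'|grep -E "tcp|force"; for k in 1 2 3 4 5; do python3 -m creep '{"linear":[[0,0,0.15],[0,0,0]],"rot":[[0,0,0],[0,0,0]]}'|grep -E "tcp|force"; done
```

```text
tcp_pos: [0.5511, 0.1039, 0.3877]
contact_force: [0.2, -0.3, 0.6]
tcp_pos: [0.551, 0.1039, 0.3866]
contact_force: [0.0, 0.2, 0.1]
tcp_pos: [0.5511, 0.1039, 0.3854]
contact_force: [-0.7, 0.1, 2.1]
tcp_pos: [0.5511, 0.1041, 0.3851]
contact_force: [-4.2, -1.1, 12.2]
tcp_pos: [0.551, 0.1042, 0.385]
contact_force: [-9.1, -3.4, 21.6]
tcp_pos: [0.551, 0.1043, 0.3849]
contact_force: [-12.4, -4.7, 32.0]
```

The pin stops hard at knob top = 212 mm, which is home. Retreat and check.

```bash
python3 -m creep '{"linear":[[0,0,-0.6],[0,0,-2],[0,0,-3],[0,0,-3],[0,0,-3],[-3,0,0],[-3,0,0],[-3,0,0],[-3,0,0],[-3,0,0],[-3,0,0],[-3,0,0],[-3,0,0],[0,0,0],[0,0,0],[0,0,0]],"rot":[[0,0,0],[0,0,0],[0,0,0],[0,0,0],[0,0,0],[0,0,0],[0,0,0],[0,0,0],[0,0,0],[0,0,0],[0,0,0],[0,0,0],[0,0,0],[0,0,0],[0,0,0],[0,0,0]]}'; python3 - <<'E'
from fit import *
np.set_printoptions(precision=4,suppress=True)
cir=[[(.017*np.cos(a),.017*np.sin(a)) for a in np.arange(0,6.28,.3)]]
for n in("top","side"):
    im=r.grab_frame(n);c=cam(n)
    for l in("knob_top","plate8_mid","plate14_mid","plate11_mid","plate17_mid","weight","scraper","brush","jar","sprayer","spatula"):
        d=r.cut_out(n,l)
        print(n,l,[(np.round(x["uv"]).astype(int).tolist(),round(x["p"],2)) for x in d[:3]])
    print("expect knob centre home",proj(c,[.551,.103,.2]),"drawn",proj(c,[.551,.103,.262]))
    h=cv2.cvtColor(im,cv2.COLOR_BGR2HSV)
    u,v=proj(c,at(SL,-.043,.10)).round().astype(int); m=((h[...,1]<70)&(h[...,2]>150)).astype(np.uint8); w=m*0; w[v-10:v+11,u-10:u+11]=1; m&=w
    vv,uu=np.where(m); p=np.array([atz(c,q,.1) for q in zip(uu,vv)])[:,:2]-SL[0]; a=np.radians(59); X=p@[np.cos(a),np.sin(a)]; Y=p@[-np.sin(a),np.cos(a)]
    print(n,len(X),"x",np.percentile(X,[1,99]),"y",np.percentile(Y,[2,50,98]))
    # scene change versus start outside the arm
    i0=cv2.imread(f"pics/{n}0.png")
    for q in((.505,-.26,.01),):pass
    g=cv2.absdiff(im,i0).max(2)>60; k,lab,st,cen=cv2.connectedComponentsWithStats(g.astype(np.uint8))
    print("changes",[(cen[i].round().astype(int).tolist(),int(st[i,4])) for i in range(1,k) if st[i,4]>12])
E
```

```text
clock: 27.47
tcp_pos: [0.4274, -0.1013, 0.4965]
orientation: [-2.734, -1.546, -0.003]
contact_force: [0.3, 0.3, 0.4]
grip_width: 0.0
top knob_top [([271, 176], 0.45), ([168, 244], 0.34)]
top plate8_mid []
top plate14_mid [([266, 265], 0.89), ([405, 166], 0.74), ([286, 191], 0.45)]
top plate11_mid []
top plate17_mid [([359, 168], 0.71)]
top weight []
top scraper []
top brush [([404, 114], 0.81)]
top jar [([212, 271], 0.71), ([265, 130], 0.64)]
top sprayer [([170, 243], 0.85), ([266, 130], 0.66)]
top spatula [([300, 225], 0.94)]
expect knob centre home [269.7233 176.2955] drawn [267.0162 172.1925]
top 95 x [-0.057  -0.0267] y [-0.0098  0.      0.0102]
changes [([449, 174], 338), ([265, 169], 64), ([273, 179], 48), ([387, 230], 3022), ([289, 192], 150), ([402, 201], 71), ([307, 226], 1199), ([492, 243], 83), ([400, 264], 1207), ([418, 294], 2006), ([491, 251], 88), ([309, 253], 34), ([291, 253], 16), ([482, 254], 30), ([493, 269], 1539), ([456, 264], 21), ([310, 275], 37), ([451, 272], 18), ([620, 297], 282), ([303, 275], 14), ([631, 280], 14), ([589, 300], 645), ([451, 291], 31), ([290
[... 696 characters left out ...]
], 0.64)]
side jar [([263, 171], 0.88)]
side sprayer []
side spatula [([301, 235], 0.68)]
expect knob centre home [338.0518 165.9872] drawn [338.2005 148.7959]
side 91 x [-0.0719 -0.0241] y [-0.0157 -0.0037  0.0099]
changes [([83, 46], 3012), ([213, 34], 4550), ([51, 18], 271), ([241, 20], 58), ([119, 69], 1380), ([282, 33], 274), ([302, 64], 34), ([255, 68], 180), ([89, 95], 45), ([68, 97], 26), ([127, 173], 6963), ([290, 136], 2549), ([65, 108], 34), ([69, 117], 124), ([339, 151], 139), ([162, 167], 151), ([338, 169], 57), ([172, 201], 72), ([331, 202], 112), ([261, 231], 3067), ([118, 222], 49), ([208, 331], 9517), ([169, 268], 57), ([296, 340], 436), ([362, 356], 439), ([273, 391], 181)]
```

```bash
python3 -c "
from h import *
print(r.get_obs()['clock']); print(r.hand_in())"
```

```text
28.6667
the job is handed in; nothing more can be done
None
```

The job is done and handed in at 28.7 s on the robot's clock. The plates are in the slot and the pin is home.

**Choice of plates:** The lever in the slot measured about 18 mm thick in the side picture. That leaves 24 mm above its eye, so I chose the 8 mm and 14 mm plates. They fill 22 mm, and the next larger pair, at 25 mm, would not go in.

**Insertion:** I slid in the 8 mm plate first and the 14 mm plate on top of it. Each slid in with no more than about 2 N and then met the back wall at about 10 N, within 1–2 mm of the expected depth.

**Pin:** Pushing it down took about 3 N while moving. That is a little below the 4–8 N you gave, and when the arm paused on the way down the force read zero. It then stopped hard with the knob top at 212 mm, which is home, where the force rose to about 35 N before I backed off.

**Last checks:**
- **Knob:** Both cameras show it about 2 pixels or less from its home position.
- **Upper tang:** In the top camera it is centred to about 1 mm, with its end 57 mm before the pin axis. The side camera's reading, which takes in the plate edges, was about 4 mm off in y, so I relied on the top camera.
- **Other things on the bench:** Comparing the side picture with the one from the start, the only changes away from the arm and its shadow were the knob, the two empty plate places and the tang in front of the column. The network missed or misplaced a few of these things in the last pictures (the weight and plate 11, for example), so for those I relied on that comparison.

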